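# Set the probe depth on a chocolate melter

### The job

Get the chocolate melter ready: lift the loose lid off by its black knob and set it down (do not drop it) right way up, flat on clear table well away from the melter. Then push the sprung temperature-probe holder down its post, cam lever still open, until its yellow pointer is level with the red marker clip; hold it there a moment, and squeeze the red cam lever fully closed against the black handle. Finish while still holding lever and handle squeezed together with the pointer at the mark; do not shift the marker clip, and leave the other things on the table where they are.

Things in the scene. Friction and masses are not known exactly. Their poses are not given: they have to be found in the camera images.
- melter: Fixed round chocolate melter, 185 mm wide, rim 98 mm above the table; yaw differs. Origin at table height under the tub's centre, z up. Its -x axis points to the square post (16 mm thick, 381 mm high), 118 mm off. A probe holder slides on the post: finger rest, handle and cam lever on its far side (melter -x), over the tub the probe.
- melter_lid: Loose steel lid, 176 mm wide, about 0.22 kg, set in the tub. Origin on its axis at the lower edge of its skirt (what it stands on), z up. The skirt reaches 8 mm into the tub; 12 mm above the origin at the rim. The probe overhangs the lid: raise it 25 to 35 mm only, draw it 35 mm or more away from the post (melter +x), then lift it clear.
- lid_knob (a point): Middle of the lid's round black knob, 34 mm above the lid's origin; the knob is 30 mm wide and reaches from 18 to 46 mm above that origin. Other things here: the lid stack beside the melter is 185 mm high; the table's front left (0.41 m ahead of the robot base, 0.235 m left) is clear.
- probe_tip (a point): Tip of the probe, an upright steel rod 7 mm thick, 70 mm from the tub's centre towards the post; moves up and down with the holder. Parked at the top it is 162 mm above the table.
- grip (a point): Point on top of the holder's finger rest, a level plate 34 mm (melter x) by 100 mm (melter y) centred here, 98 mm from the post axis; press both fingertips on it to push the holder down. Handle and lever stand 31 mm above it: outer handle face 12 mm to melter -y; outer lever face 12 mm to +y when closed, about 37 mm when open. Squeeze along melter y, centred here.
- handle (a point): Middle of the outer face (melter -y side) of the fixed black handle bar, 76 x 10 x 31 mm along melter x, at the grip's place, 15 mm above the finger rest; moves only up and down with the holder.
- lever_pad (a point): Middle of the outer face of the red cam lever's paddle (78 x 10 x 28 mm), 15 mm above the finger rest; it swings in the level plane about an upright pivot 65.5 mm from it, 32.5 mm from the post axis.
- cam_lever (a joint): Red cam lever: 0 wide open, 0.38 fully closed (rad); starts within 0.05 of open. Stays where it is left. Closing takes about 2 N at the grip at first and 5 N later, as its cam clamps the holder to the post; it then goes over centre and stays shut.
- probe_slide (a joint): How far the probe holder is pushed down from its park at the top (m), 0 to 0.125. With the lever open a spring pushes it up with 3.5 to 5 N, so it returns to 0 if let go; with the lever closed it is clamped.
- pointer (a point): Tip of the yellow pointer on the holder's collar; moves with the holder.
- mark (a point): Line of the red marker clip (14 mm) on the white scale strip beside the post: the height at which the pointer must stand. Between 80 and 115 mm below the pointer's parked height.
- timer: White kitchen timer standing on the table, 26 x 62 x 62 mm; bystander. Origin under its centre.
- offset_spatula: Small offset spatula with black handle lying on the table, 270 mm long; bystander.
- work_tin: Open tin with chocolates, 153 mm across, 69 mm high; bystander.
- ribbon_red: Spool of red ribbon lying on the table, 85 x 77 x 22 mm; bystander.
- sticker_roll: Roll of stickers, 66 mm across, 24 mm high; bystander.

How it is judged:
On the way, in this order (a step that is already met when the one before it is completed fails the run):
1. the lid lies flat, right way up and let go, on the table away from the melter (height (world z) of melter_lid below 0.008 m and angle between melter_lid's own z axis and vertical below 0.08 rad and horizontal distance between melter_lid and melter above 0.22 m and contact force between the fingers and melter_lid below 0.1 N and linear speed of melter_lid below 0.02 m/s), for 0.2 s.
2. the probe holder is held with its pointer level with the marker (5 mm), the cam lever still open (under 0.2 rad) (z of pointer in the frame of mark between -0.005 and 0.005 m and value of joint cam_lever below 0.2 rad), for 0.2 s.
3. the cam lever is squeezed closed (over 0.34 rad) (value of joint cam_lever above 0.34 rad), for 0.2 s.
At the end, for the whole second after the job is handed in: Pointer within 5 mm of the marker height; cam lever closed (over 0.34 of 0.38 rad), fingers still pressing lever paddle and handle with over 2 N each; lid flat and right way up on the table (0.08 rad), its centre over 220 mm from the melter's (z of pointer in the frame of mark between -0.005 and 0.005 m and value of joint cam_lever above 0.34 rad and contact force between the fingers and cam_lever_c0 above 2 N and contact force between the fingers and probe_slide_c0 above 2 N and height (world z) of melter_lid below 0.008 m and angle between melter_lid's own z axis and vertical below 0.08 rad and horizontal distance between melter_lid and melter above 0.22 m); the arm keeps its last pose, push and grip.
It fails at once if the marker clip is shifted by more than 4 mm (distance of mark from where it was at the start of the episode above 0.004 m).
It fails at once if the lid is dropped: it falls faster than 0.6 m/s with no finger on it (linear speed of melter_lid above 0.6 m/s and contact force between the fingers and melter_lid below 0.1 N).
It fails at once if a bystander is moved by more than 20 mm (distance of any of timer, offset_spatula, work_tin, ribbon_red, sticker_roll from where it was at the start of the episode above 0.02 m).
It also fails if it takes over 64 s, if anything falls off the work surface, if the arm or the gripper's body presses on something with over 40 N, if the wrist force passes 120 N, or if a joint passes its speed limit or range.

### The arm

A 6-joint arm with a two-finger parallel gripper is mounted at the origin on a cart in front of the work surface, level with it; the furniture and walls round the work are solid. World frame = base frame: x ahead of the robot, y to its left, z up, the work surface at z = 0. Lengths are in m, angles in rad, forces in N, time in s.
With the tool pointing down it reaches from about 0.375 to 0.9 m from the base axis. Payload 3.1 kg.
Tool frame: the origin (TCP) lies where the fingers leave the gripper's body, on its centre line; the fingertips stand 70 mm ahead of it and the grasp point (between the pads) lies 51 mm ahead of it; z points along the fingers, y is the line along which they close (so a half turn about z gives the same grasp; the last joint's range is limited). The gripper opens to 87 mm and grips with 3 to 60 N. Pads are 19 mm wide; open, the fingers measure 117 mm over their backs; the gripper's body (75 mm by 190 mm) begins 51 mm behind the grasp point.
Start: joints at [1.121, 0.527, 1.433, -0, 1.181, -0.178], TCP at [0.168, 0.602, 0.292] pointing down, gripper open.
Joint ranges: [-3.08, 3.08], [-0.75, 2.2], [0.22, 2.44], [-1.43, 4.57], [0, 2.65], [-2.85, 2.85]. Speed limits (rad/s): [2.79, 2.79, 3.14, 3.14, 3.14, 3.14].

### API

Orientations are given as a unit quaternion [x, y, z, w].
In Python, from bench import env, eyes gives the robot as it stands. Calls block until the motion is done:
- env.move_pose(position, orientation): joint-space move of the TCP to a pose.
- env.move_straight(position, rotation=None, feed=0.15, contact_N=None): straight line of the TCP; rotation=None keeps the orientation; feed is the mean speed in m/s. With contact_N (N) it stops when the force on the tool has changed by that much, and returns True; else False.
- env.move_j(angles): joint-space move.
- env.grip(opening, f_grip=None): finger opening in m; f_grip is the grip in N (None keeps the last); returns when the fingers have stopped.
- env.sleep(seconds).
- env.ik(position, orientation): joint angles nearest the present ones, or None.
- env.observe(): the state.
- eyes.get_image(name): name is "side" or "top"; returns a dict with "image" (400x640x3 uint8, blue, green, red), "fx", "fy", "cx", "cy" (pixels), "k1" (the pictures are not rectified: a ray, as slopes to the right and down, at radius r is drawn at 1 + k1 r^2 times it, then the intrinsics apply), "R" (3x3) and "t" (3): a world point X has camera coordinates R X + t. Camera axes: x right, y down, z forward; pixel columns grow to the right and rows downward; lengths in m; the calibration is good to about 2 mm. A picture is of the moment at which its call begins. There is no depth.
A pose or a line that the arm cannot do raises env.Unreachable and nothing moves.
- env.hand_in(): hands the job in; it is judged then, once.
The state is a dict: "t": time; "joints": joint angles; "dq": joint speeds; "tau": joint torques, N m; "position": TCP position; "tool_rot": TCP orientation; "force": force on the tool from outside, world axes, zero at the start; "wrist_torque": the same for the moment, N m; "finger_gap": finger opening in m; "grasp_force": force on a finger pad.
Only numpy, scipy, OpenCV 4.12 (cv2) and the standard library are available. Lean on these libraries where they do the work, as an engineer would, in place of code of your own. Each camera call takes 0.05 s, during which the arm holds its last target. There are 200 camera calls.

## Working session

There is one attempt and no reset: what is moved stays moved. The work goes in short steps, each a Python script; the robot and the scene stay as the last script left them, time stands still between calls to the robot, and variables do not carry over. Pictures are saved under pics/ and viewed, at most 10 in all, crops included, and the job is handed in when it is done.

```bash
ls; mkdir -p pics
python3 - <<'E'
from bench import env, eyes
import cv2,pickle
for n in("side","top"):
    d=eyes.get_image(n); cv2.imwrite(f"pics/{n}0.png",d["image"]); pickle.dump(d,open(f"{n}0.pkl","wb"))
    print(n,d["fx"],d["cx"],d["cy"],d["k1"],d["R"],d["t"])
o=env.observe();print(o)
E
```

```text
pics
side 411.3576348319463 320.390829875734 195.0997490444104 -0.016164068578795328 [[ 0.94372366  0.3303434  -0.01608996]
 [ 0.22939503 -0.68882904 -0.68767178]
 [-0.23825106  0.64528117 -0.7258434 ]] [-0.49461543 -0.0601314   1.69926903]
top 427.5773289416982 316.78704948993817 196.40118278834552 0.007834235958901254 [[-0.04705251 -0.99888698 -0.00329539]
 [-0.97835238  0.04675031 -0.20159621]
 [ 0.20152589 -0.00626155 -0.97946317]] [-0.0856386   0.57835439  1.31166514]
{'t': 0.1, 'joints': array([ 1.12048891e+00,  5.28354078e-01,  1.43378113e+00, -5.79758935e-06,
        1.18140579e+00, -1.78480923e-01]), 'dq': array([-0.0005548 , -0.00131428, -0.00224696, -0.00031234, -0.00080713,
        0.00059214]), 'tau': array([ 2.93040039e-04, -4.40984523e+01, -1.77149981e+01,  6.34452933e-02,
        5.33650524e-02, -4.48399044e-05]), 'position': array([0.16753375, 0.60157663, 0.2913789 ]), 'tool_rot': array([ 1.35494033e-01,  9.90777683e-01, -9.27249772e-04, -2.98703651e-04]), 'force': array([ 0.14813942,  0.03148215, -0.28570682]), 'wrist_torque': array([-0.0213792 , -0.02193346,  0.00447672]), 'grasp_force': 0.0, 'finger_gap': 0.08698777134386519}
```

View pics/side0.png

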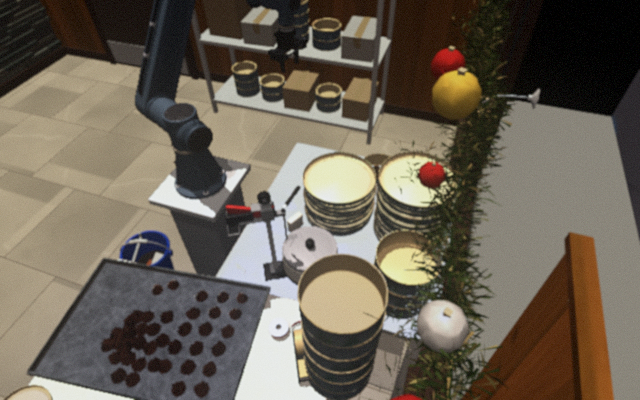

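View pics/top0.png

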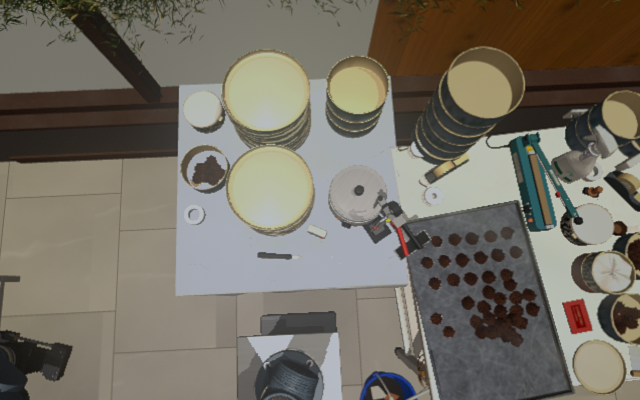

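The top view shows the melter at (360,193) with the post and handle towards (405,235). In the side view the lid knob is near (310,244) and the post head near (265,200). I'll zoom in.

Run:
```python
import cv2
a=cv2.imread("pics/top0.png")[155:275,320:440];b=cv2.imread("pics/side0.png")[180:300,215:345]
cv2.imwrite("pics/crop0.png",cv2.hconcat([cv2.resize(a,(384,384),interpolation=cv2.INTER_CUBIC),cv2.resize(b,(416,384),interpolation=cv2.INTER_CUBIC)]))
```

```text
(no output)
```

View pics/crop0.png

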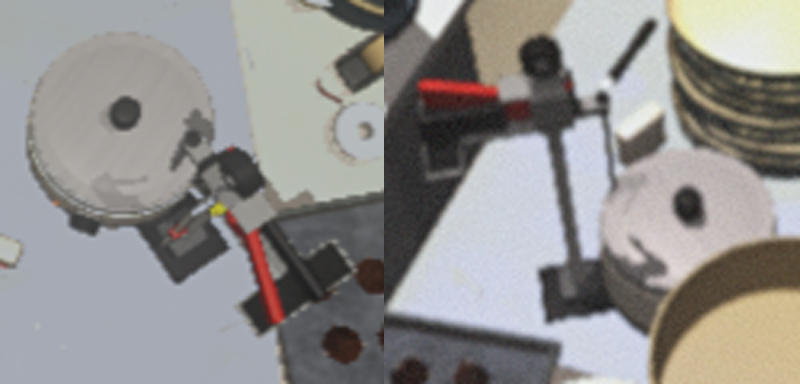

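Readings from the crops:
- **Lid knob:** (358.8,190) in top, (310,243.4) in side.
- **Post knob:** (396,208) in top, (264.4,197.2) in side.
- **Yellow pointer:** top (388,220.6).
- **Red clip:** top (375.3,228).
- **Finger rest:** corners visible in top.

```bash
cat > h.py <<'E'
import numpy as np, cv2, pickle
from scipy.optimize import least_squares
cam={n:{k:v for k,v in pickle.load(open(n+"0.pkl","rb")).items() if k!="image"} for n in("side","top")}
def proj(n,X):
    d=cam[n];c=np.asarray(X)@np.array(d["R"]).T+d["t"];s=c[...,:2]/c[...,2:]
    s=s*(1+d["k1"]*(s**2).sum(-1,keepdims=True))
    return s*[d["fx"],d["fy"]]+[d["cx"],d["cy"]]
def tri(pt,ps):
    f=lambda X:np.r_[proj("top",X)-pt,proj("side",X)-ps]
    r=least_squares(f,[.4,-.2,.1]);return r.x,r.fun
def onz(n,p,z):
    return np.r_[least_squares(lambda q:proj(n,np.r_[q,z])-p,[.4,-.2]).x,z]
T=lambda x,y:np.array([320+x/3.2,155+y/3.2])
S=lambda x,y:np.array([215+(x-384)/3.2,180+y/3.2])
E
python3 - <<'E'
from h import *
np.set_printoptions(precision=4,suppress=True)
for n in cam: print(n,-np.array(cam[n]["R"]).T@cam[n]["t"])
print("knob",tri(T(124,112),S(688,203)))
print("posttop",tri(T(243,170),S(542,55)))
print("lever end",tri(T(277,320),S(422,88)))
print("handle end",tri(T(320,297),S(420,135)))
print("probe elbow",tri(T(193,135),S(603,97)))
print("knob@.126",onz("top",T(124,112),.13),onz("side",S(688,203),.124))
print("base",onz("side",S(572,290),.02),onz("top",T(185,245),.02))
for z in(.25,.3,.33):print("plate",[onz("top",T(*p),z)[:2] for p in((243,305),(262,333),(355,265),(330,243))])
for p in((30,120),(120,32),(215,115)):print("rim",onz("top",T(*p),.1))
for px in((317,232),(195,214),(277,256),(204,167)):print(onz("top",np.array(px),.03))
E
```

```text
side [ 0.8854 -0.9745  1.1841]
top [ 0.2975 -0.1044  1.401 ]
knob (array([ 0.575 , -0.2417,  0.121 ]), array([-0.0748, -0.1068, -0.1316,  0.0357]))
posttop (array([ 0.4727, -0.3033,  0.3654]), array([-0.2439, -0.3276, -0.4444,  0.0983]))
lever end (array([ 0.3606, -0.3302,  0.3118]), array([-0.2551, -0.3188, -0.4574,  0.0744]))
handle end (array([ 0.3776, -0.3695,  0.2978]), array([-0.1215, -0.1511, -0.2105,  0.0335]))
probe elbow (array([ 0.5141, -0.2781,  0.2991]), array([-0.0077, -0.0106, -0.0139,  0.0034]))
knob@.126 [ 0.5728 -0.241   0.13  ] [ 0.5763 -0.2435  0.124 ]
base [ 0.4704 -0.3158  0.02  ] [ 0.456  -0.3053  0.02  ]
plate [array([ 0.377 , -0.3164]), array([ 0.3532, -0.3302]), array([ 0.406 , -0.4132]), array([ 0.4255, -0.394 ])]
plate [array([ 0.3736, -0.3072]), array([ 0.3508, -0.3204]), array([ 0.4013, -0.3998]), array([ 0.4199, -0.3814])]
plate [array([ 0.3715, -0.3016]), array([ 0.3493, -0.3145]), array([ 0.3985, -0.3917]), array([ 0.4166, -0.3739])]
rim [ 0.5757 -0.1524  0.1   ]
rim [ 0.66   -0.2457  0.1   ]
rim [ 0.572  -0.3324  0.1   ]
[ 0.4627 -0.1083  0.03  ]
[0.5402 0.2846 0.03  ]
[0.3922 0.0225 0.03  ]
[0.697  0.2564 0.03  ]
```

```bash
cat >> h.py <<'E'
YAW=np.deg2rad(31.0); C=np.array([.5745,-.242]); MX=np.array([np.cos(YAW),np.sin(YAW)]); MY=np.array([-MX[1],MX[0]])
def qd(a):  # tool down, tool y along world angle a
    p=(a+np.pi/2)/2; return np.array([np.cos(p),np.sin(p),0,0])
E
python3 - <<'E'
from h import *
from bench import env
im=cv2.imread("pics/top0.png")[180:300,170:350]
cv2.imwrite("pics/crop1.png",cv2.convertScaleAbs(cv2.resize(im,None,fx=4,fy=4,interpolation=cv2.INTER_CUBIC),alpha=1.6,beta=-110))
for p in ([.5745,-.242,.40],[.5745,-.242,.175],[.627,-.211,.205],[.41,.235,.34],[.41,.235,.085],[.389,-.353,.37],[.389,-.353,.25]):
    for a in (YAW+np.pi/2,YAW-np.pi/2): print(p,np.round(a,2),np.round(env.ik(p,qd(a)),2) if env.ik(p,qd(a)) is not None else None)
print(env.observe()["t"])
E
```

```text
[0.5745, -0.242, 0.4] 2.11 [-0.58  0.43  1.3  -0.    1.42 -2.69]
[0.5745, -0.242, 0.4] -1.03 [-0.58  0.43  1.3  -0.    1.42  0.45]
[0.5745, -0.242, 0.175] 2.11 [-0.58  0.67  1.53 -0.    0.94 -2.69]
[0.5745, -0.242, 0.175] -1.03 [-0.58  0.67  1.53 -0.    0.94  0.45]
[0.627, -0.211, 0.205] 2.11 [-0.49  0.68  1.41 -0.    1.06 -2.61]
[0.627, -0.211, 0.205] -1.03 [-0.49  0.68  1.41 -0.    1.06  0.54]
[0.41, 0.235, 0.34] 2.11 [ 0.28  0.26  1.74 -0.    1.14 -1.83]
[0.41, 0.235, 0.34] -1.03 [ 0.28  0.26  1.74 -0.    1.14  1.31]
[0.41, 0.235, 0.085] 2.11 [ 0.28  0.71  1.96 -0.    0.47 -1.83]
[0.41, 0.235, 0.085] -1.03 [ 0.28  0.71  1.96 -0.    0.47  1.31]
[0.389, -0.353, 0.37] 2.11 None
[0.389, -0.353, 0.37] -1.03 [-0.95  0.3   1.58 -0.    1.26  0.08]
[0.389, -0.353, 0.25] 2.11 None
[0.389, -0.353, 0.25] -1.03 [-0.95  0.45  1.73 -0.    0.96  0.08]
0.1
```

View pics/crop1.png

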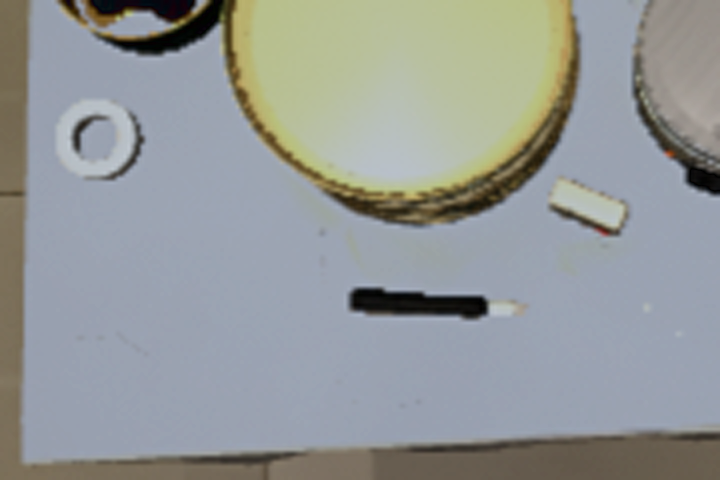

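The spatula blade points right, so the front left of the table is clear. Next I pick up the lid.

Run:
```python
from h import *
from bench import env,eyes
q=qd(YAW-np.pi/2)
P=lambda xy,z:[*xy,z]
o=env.observe(); env.move_straight([o["position"][0],o["position"][1],.40],feed=.25)
env.move_pose(P(C,.40),q)
c=env.move_straight(P(C,.176),feed=.15,contact_N=8); print("contact",c,env.observe()["position"],env.observe()["force"])
if not c:
    env.grip(.02,25); o=env.observe(); print(o["finger_gap"],o["grasp_force"],o["t"])
    c=env.move_straight(P(C,.206),feed=.06); o=env.observe(); print(o["position"],o["force"],o["finger_gap"],o["t"])
d=eyes.get_image("top"); cv2.imwrite("pics/t1.png",d["image"])
d2=eyes.get_image("side")
cv2.imwrite("pics/c1.png",cv2.hconcat([cv2.resize(d["image"][130:280,300:450],(400,400)),cv2.resize(d2["image"][130:280,210:360],(400,400))]))
```

```text
contact False [ 0.57501274 -0.24230573  0.17695175] [ 0.62511927  0.36169083 -0.62750679]
0.028559703486346285 24.99952751415549 6.5917
[ 0.57445969 -0.24197571  0.20629533] [-0.59603077  1.60410139 -2.50607283] 0.028490807140672543 7.2417
```

View pics/c1.png

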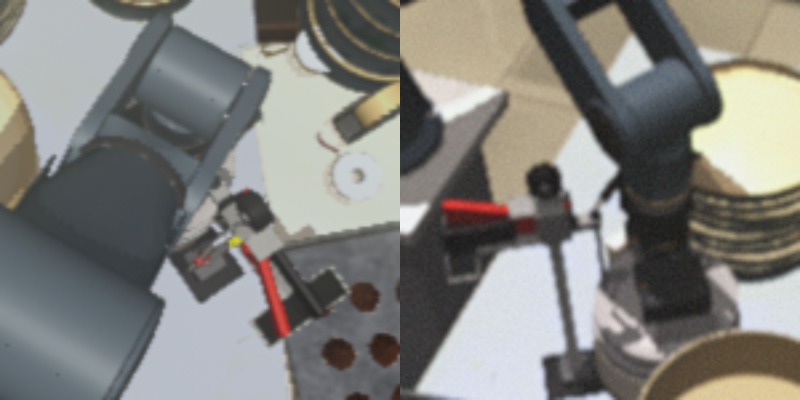

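The gripper holds the lid and has raised it about 30 mm, with a force change of about 2.2 N. The post is undisturbed. Next I draw it away, lift it clear and place it.

Run:
```python
from h import *
from bench import env,eyes
P=lambda xy,z:[*xy,z]
A=C+MX*.062
env.move_straight(P(A,.206),feed=.1)
env.move_straight(P(A,.35),feed=.2); print(env.observe()["finger_gap"],env.observe()["t"])
L=np.array([.41,.23])
env.move_straight(P(L,.35),feed=.2)
env.move_straight(P(L,.105),feed=.15)
c=env.move_straight(P(L,.080),feed=.02,contact_N=3); o=env.observe(); print(c,o["position"],o["force"],o["t"])
env.grip(.060); env.sleep(.2); o=env.observe(); print(o["finger_gap"],o["grasp_force"])
env.move_straight(P(L,.30),feed=.25)
d=eyes.get_image("side"); d1=eyes.get_image("top"); print(env.observe()["t"])
cv2.imwrite("pics/c2.png",cv2.vconcat([d["image"][50:300,100:420],d1["image"][150:300,170:490]]))
```

```text
0.028549743366367963 8.975
True [0.40997785 0.22996621 0.08585568] [ 0.19992999 -0.59551251  4.53177687] 14.2667
0.05979124726889121 0.0
16.4
```

View pics/c2.png

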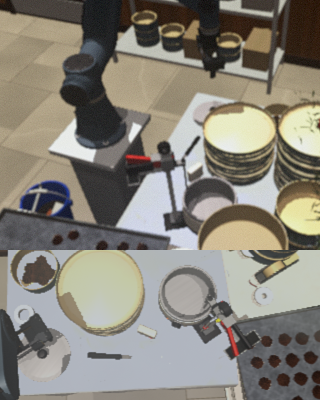

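The lid lies flat at front left and released; in the combined picture's top half-view it is at about (45,355). Next I refine the plate pose and the pointer and mark geometry from a fresh top image.

Run:
```python
from h import *
from bench import env,eyes
np.set_printoptions(precision=4,suppress=True)
pts=np.array([T(*p) for p in((243,305),(262,333),(355,265),(330,243))])
loc=np.array([[17,50],[-17,50],[-17,-50],[17,-50]])/1000
def f(v):
    mx=np.array([np.cos(v[3]),np.sin(v[3])]);my=np.array([-mx[1],mx[0]])
    X=np.c_[v[:2]+loc[:,:1]*mx+loc[:,1:]*my,np.full(4,v[2])]
    return (proj("top",X)-pts).ravel()
r=least_squares(f,[.389,-.353,.28,YAW]);print(r.x,np.rad2deg(r.x[3]),r.fun)
ims=[eyes.get_image("top")["image"] for _ in range(3)]
im=np.mean(ims,0).astype(np.uint8); cv2.imwrite("pics/t2.png",im)
hsv=cv2.cvtColor(im,cv2.COLOR_BGR2HSV).astype(int)
H,Sx,V=hsv[...,0],hsv[...,1],hsv[...,2]
def blobs(m,name):
    m=m.copy(); m[:180]=0;m[280:]=0;m[:,:350]=0;m[:,440:]=0
    n,l,s,c=cv2.connectedComponentsWithStats(m.astype(np.uint8))
    for i in range(1,n): print(name,s[i],c[i])
blobs((H>20)&(H<34)&(Sx>140)&(V>100),"Y"); blobs(((H<8)|(H>172))&(Sx>110)&(V>70),"R")
for z in(.27,.28,.29,.30,.31):
    X=onz("top",T(218,210),z); d=X[:2]-(C-.118*MX); Z=z-np.arange(.08,.116,.005)
    print(z,X,"rel post",d@MX,d@MY, proj("top",np.c_[np.tile(X[:2],(len(Z),1)),Z]).round(1).tolist())
for n in("top","side"): # predicted post features
    print(n,proj(n,np.array([[*(C-.118*MX),.02],[*(C-.118*MX),.381],[*(C-.216*MX),.28]])))
big=cv2.resize(im[190:265,360:435],(600,600),interpolation=cv2.INTER_CUBIC); cv2.imwrite("pics/c3.png",big)
```

```text
[ 0.3971 -0.3821  0.1671  0.5693] 32.62030291545771 [-0.3444 -0.5911  0.9722  0.42   -0.5655  1.4336 -0.07   -1.2698]
Y [386 219   4   3  10] [387.5 220.2]
R [392 201   1   1   1] [392. 201.]
R [391 221  18  35 161] [401.4472 240.3043]
R [373 227   5   2   5] [375.  227.6]
0.27 [ 0.4552 -0.2986  0.27  ] rel post -0.01339208707175635 0.01295307391635759 [[383.6, 224.7], [383.4, 225.0], [383.1, 225.2], [382.9, 225.4], [382.6, 225.7], [382.3, 225.9], [382.1, 226.1], [381.8, 226.4]]
0.28 [ 0.4538 -0.2969  0.28  ] rel post -0.01370315625532568 0.015143103176065997 [[383.6, 224.8], [383.3, 225.0], [383.1, 225.2], [382.8, 225.5], [382.6, 225.7], [382.3, 225.9], [382.0, 226.2], [381.8, 226.4]]
0.29 [ 0.4524 -0.2951  0.29  ] rel post -0.014014225438894128 0.017333132435775556 [[383.6, 224.8], [383.3, 225.0], [383.0, 225.3], [382.8, 225.5], [382.5, 225.8], [382.2, 226.0], [382.0, 226.2], [381.7, 226.5]]
0.3 [ 0.451  -0.2934  0.3   ] rel post -0.014325294622464157 0.01952316169548237 [[383.5, 224.8], [383.2, 225.1], [383.0, 225.3], [382.7, 225.6], [382.5, 225.8], [382.2, 226.0], [381.9, 226.3], [381.7, 226.5]]
0.31 [ 0.4496 -0.2917  0.31  ] rel post -0.014636363806032853 0.021713190955191947 [[383.5, 224.9], [383.2, 225.1], [382.9, 225.4], [382.7, 225.6], [382.4, 225.8], [382.1, 226.1], [381.9, 226.3], [381.6, 226.5]]
top [[376.6438 226.2773]
 [396.5928 206.4286]
 [411.6622 244.0235]]
side [[276.1239 267.7408]
 [263.5529 193.2589]
 [233.5307 223.0643]]
```

View pics/c3.png

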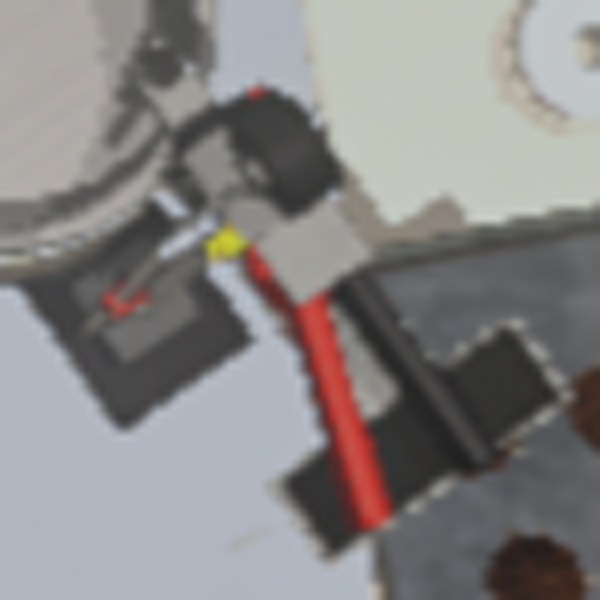

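In the zoom the pointer is at (388.5,220.4), the clip V at about (375.5,227.4), and the strip line runs from (371,231) to (386,217). The top view resolves height poorly, so I check the side view for the clip using averaged frames.

Run:
```python
from h import *
from bench import env,eyes
av={n:np.mean([eyes.get_image(n)["image"].astype(float) for _ in range(10)],0) for n in("side","top")}
np.savez("av0.npz",**av); print(env.observe()["t"])
a=cv2.resize(av["side"][185:280,225:300],None,fx=6.3,fy=6.3,interpolation=cv2.INTER_CUBIC)
b=cv2.resize(av["top"][212:236,366:396],None,fx=10.5,fy=10.5,interpolation=cv2.INTER_CUBIC)
out=np.zeros((600,800,3)); out[:a.shape[0],:a.shape[1]]=a; out[:b.shape[0],480:480+b.shape[1]]=b
cv2.imwrite("pics/c4.png",np.clip((out-60)*1.4+40,0,255))
s=av["side"]; y,x=np.mgrid[185:280,225:300]; s=s[185:280,225:300]
red=s[...,2]-np.maximum(s[...,0],s[...,1]); yel=np.minimum(s[...,1],s[...,2])-s[...,0]
for nm,m,th in(("R",red,18),("Y",yel,35)):
    n,l,st,c=cv2.connectedComponentsWithStats((m>th).astype(np.uint8))
    for i in range(1,n): print(nm,st[i]+[225,185,0,0,0],c[i]+[225,185])
```

```text
17.55
R [225 204  27  10 217] [236.95852535 208.47004608]
R [271 205   3   4  10] [272.  206.2]
R [253 211   8   7  44] [256.63636364 213.97727273][ WARN:0@38.095] global loadsave.cpp:1063 imwrite_ Unsupported depth image for selected encoder is fallbacked to CV_8U.
```

View pics/c4.png

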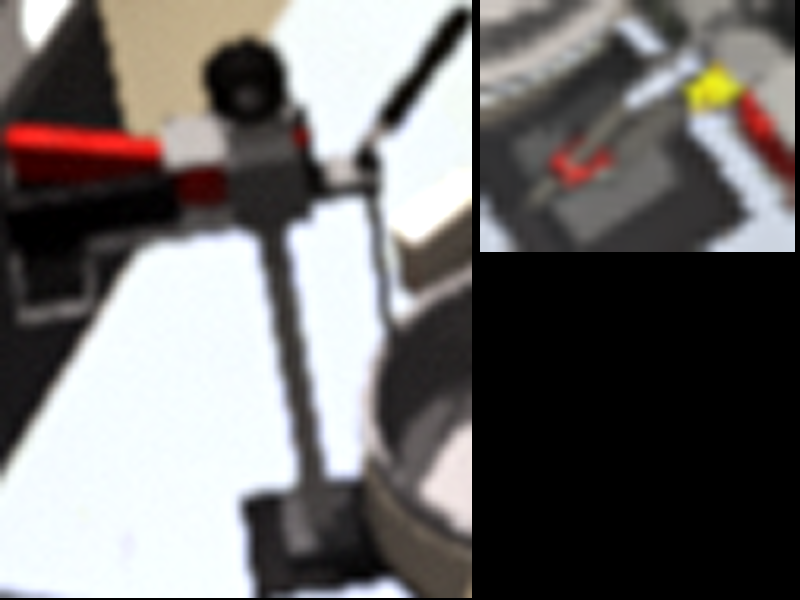

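The clip and pointer are visible only from the top camera: pointer at about (388.2,220.5), clip at about (375.5,227.6). I'll compare their heights assuming they share the same melter-y plane, and refine the plate pose.

```bash
cat >> h.py <<'E'
POST=C-.118*MX
def melt(xm,ym,z): return np.array([*(POST+xm*MX+ym*MY),z])   # relative to post axis
def solve(p,y0): # pixel in top -> (x,z) in plane y=y0 rel. post
    r=least_squares(lambda v:proj("top",melt(v[0]/1e3,y0,v[1]/1e3))-p,[-5,200]); return r.x
def wc(im,kind,box):
    x0,x1,y0,y1=box; s=im[y0:y1,x0:x1]
    m=s[...,2]-np.maximum(s[...,0],s[...,1]) if kind=="R" else np.minimum(s[...,1],s[...,2])-s[...,0]-np.abs(s[...,2]-s[...,1])*.5
    m=np.clip(m-25,0,None); y,x=np.mgrid[y0:y1,x0:x1]
    return np.array([(m*x).sum(),(m*y).sum()])/m.sum(), m
E
python3 - <<'E'
from h import *
np.set_printoptions(precision=1,suppress=True,linewidth=200)
im=np.load("av0.npz")["top"]
mk,mr=wc(im,"R",(369,382,222,233)); pt,my_=wc(im,"Y",(382,395,214,227))
print(mk,pt);print(mr.round(0));print(my_.round(0))
for y0 in(.008,.012,.016,.02): print(y0,"mark",solve(mk,y0),"ptr",solve(pt,y0))
pts=np.array([[270,485],[328,558],[572,395],[515,320]])/8+[360,190]
loc=np.array([[17,50],[-17,50],[-17,-50],[17,-50]])/1000
for z in(.26,.27,.28,.29):
    f=lambda v:(proj("top",np.array([melt(-.098+v[0]+a*np.cos(v[2])-b*np.sin(v[2]),v[1]+a*np.sin(v[2])+b*np.cos(v[2]),z) for a,b in loc]))-pts).ravel()
    r=least_squares(f,[0,0,0],x_scale=.01); print(z,"plate off mm",r.x[:2]*1e3,"yaw deg",np.rad2deg(r.x[2]),r.cost)
for z in(.26,.27,.28,.29): print(z,"lever end model",(proj("top",np.array([melt(-.1295,.046,z+.029),melt(-.136,-.007,z+.031)]))-[360,190])*8)
E
```

```text
[374.8 227.5] [387.7 220. ]
[[ 0.  0.  0.  0.  0.  0.  0.  0.  0.  0.  0.  0.  0.]
 [ 0.  0.  0.  0.  0.  0.  0.  0.  0.  0.  0.  0.  0.]
 [ 0.  0.  0.  0.  0.  0.  0.  0.  0.  0.  0.  0.  0.]
 [ 0.  0.  0.  0.  0.  0.  0.  0.  0.  0.  0.  0.  0.]
 [ 0.  0.  0.  0. 16. 12.  0.  0. 17.  0.  0.  0.  0.]
 [ 0.  0.  0.  0. 63. 26.  5. 22. 44. 10.  0.  0.  0.]
 [ 0.  0.  0.  0. 22. 54. 69. 38.  0.  0.  0.  0.  0.]
 [ 0.  0.  0.  0.  0. 20. 10.  0.  0.  0.  0.  0.  0.]
 [ 0.  0.  0.  0.  0.  0.  0.  0.  0.  0.  0.  0.  0.]
 [ 0.  0.  0.  0.  0.  0.  0.  0.  0.  0.  0.  0.  0.]
 [ 0.  0.  0.  0.  0.  0.  0.  0.  0.  0.  0.  0.  0.]]
[[  0.   0.   0.   0.   0.   0.   0.   0.   0.   0.   0.   0.   0.]
 [  0.   0.   0.   0.   0.   0.   0.   0.   0.   0.   0.   0.   0.]
 [  0.   0.   0.   0.   0.   0.   0.   0.   0.   0.   0.   0.   0.]
 [  0.   0.   0.   0.   0.   0.   0.   0.   0.   0.   0.   0.   0.]
 [  0.   0.   0.   0.   0.   2.  44.   3.   0.   0.   0.   0.   0.]
 [  0.   0.   0.   0.  14.  89. 112.  68.   2.   0.   0.   0.   0.]
 [  0.   0.   0.  23.  95. 108. 116. 101.  59.   0.   0.  
[... 399 characters left out ...]
0.   0.   0.   0.]]
0.008 mark [ 0.1 23.7] ptr [-10.5 247.4]
0.012 mark [-0.7 45.5] ptr [-11.1 265.6]
0.016 mark [-1.4 67.3] ptr [-11.7 283.9]
0.02 mark [-2.2 89.1] ptr [-12.3 302.2]
0.26 plate off mm [-4.2 -5.6] yaw deg -0.39244257910513625 1.1793516868965925
0.27 plate off mm [-3.8 -3.3] yaw deg -0.38603366025984115 1.4294972862265136
0.28 plate off mm [-3.3 -1. ] yaw deg -0.3795222875917638 1.8070646533049062
0.29 plate off mm [-2.8  1.3] yaw deg -0.3728951094245235 2.3188426907787685
0.26 lever end model [[361.7 591. ]
 [508.2 515.4]]
0.27 lever end model [[368.  589.6]
 [515.8 513.2]]
0.28 lever end model [[374.4 588.1]
 [523.5 511. ]]
0.29 lever end model [[380.9 586.5]
 [531.3 508.8]]
```

Run:
```python
from h import *
np.set_printoptions(precision=1,suppress=True,linewidth=200)
def sol(n,p,y0=None,z=None):
    g=(lambda v:melt(v[0],y0,v[1])) if z is None else (lambda v:melt(v[0],v[1],z))
    return least_squares(lambda v:proj(n,g(v))-p,[0,.1]).x*1e3
I=lambda u,v:np.array([366+(u-480)/10.5,212+v/10.5]); J=lambda u,v:np.array([225+u/6.3,185+v/6.3])
for y in(-.02,-.015): print("collar side top/bot",y,[sol("side",J(*p),y0=y) for p in((262,130),(270,225),(235,130),(305,215))])
print("knob/post top",[sol("side",J(*p),y0=0) for p in((245,45),(242,115))])
print("plate far edge/hook",[sol("side",J(*p),z=z) for p in((10,210),) for z in(.27,.28,.29)])
for z in(.2,.22,.24,.26,.28,.3): print("strip top z",z,"outer x,y",sol("top",I(625,105),z=z),"inner",sol("top",I(700,62),z=z))
for y in(.02,.025,.03,.035,.04): print("outer edge y",y,"clip outer",sol("top",I(577,178),y0=y),"arms",sol("top",I(560,150),y0=y),sol("top",I(605,155),y0=y),"top corner",sol("top",I(625,105),y0=y),"bottom",sol("top",I(530,205),y0=y))
for z in(.25,.27,.29,.31): print("ptr z",z,"right tip,left,up,down",[sol("top",np.array(p),z=z) for p in((387.7,220),(385,220.2),(388,217.8),(386.3,222),(390,220))])
X,_=tri(np.array([392,201]),np.array([272,206.2])); d=X[:2]-POST; print("red nub",d@MX*1e3,d@MY*1e3,X*1e3,_)
```

```text
collar side top/bot -0.02 [array([  2.7, 351.9]), array([ -0.7, 288.7]), array([ -8.7, 354.7]), array([ 15.5, 291.6])]
collar side top/bot -0.015 [array([  2.7, 346.5]), array([ -0.8, 282.9]), array([ -8.8, 349.3]), array([ 15.5, 285.8])]
knob/post top [array([  1.4, 385.1]), array([ -5. , 341.9])]
plate far edge/hook [array([-118. ,   31.2]), array([-116.6,   22.2]), array([-115.3,   13.3])]
strip top z 0.2 outer x,y [-1.4 19.5] inner [-3.  -4.2]
strip top z 0.22 outer x,y [-2.1 23.5] inner [-3.8  0.3]
strip top z 0.24 outer x,y [-2.9 27.5] inner [-4.6  4.7]
strip top z 0.26 outer x,y [-3.7 31.5] inner [-5.3  9.1]
strip top z 0.28 outer x,y [-4.5 35.5] inner [-6.1 13.5]
strip top z 0.3 outer x,y [-5.3 39.6] inner [-6.8 17.9]
outer edge y 0.02 clip outer [-6.5 81.2] arms [ 2.9 84.6] [ -7.4 138. ] top corner [ -1.5 202.6] bottom [ -2.3 -13.8]
outer edge y 0.025 clip outer [ -7.4 108.6] arms [  1.8 112. ] [ -8.3 164.3] top corner [ -2.4 227.5] bottom [-3.3 15.6]
outer edge y 0.03 clip outer [ -8.3 136. ] arms [  0.8 139.3] [ -9.1 190.5] top corner [ -3.4 252.4] bottom [-4.2 45. ]
outer
[... 212 characters left out ...]
2.2] bottom [ -6.1 103.8]
ptr z 0.25 right tip,left,up,down [array([-10.7,   8.5]), array([-7.1, 14.9]), array([-6.3,  4.3]), array([-13.1,  14.9]), array([-14.2,   3.3])]
ptr z 0.27 right tip,left,up,down [array([-11.4,  12.9]), array([-7.8, 19.2]), array([-7. ,  8.8]), array([-13.7,  19.2]), array([-14.8,   7.8])]
ptr z 0.29 right tip,left,up,down [array([-12.1,  17.3]), array([-8.6, 23.5]), array([-7.7, 13.2]), array([-14.3,  23.4]), array([-15.4,  12.3])]
ptr z 0.31 right tip,left,up,down [array([-12.7,  21.7]), array([-9.3, 27.8]), array([-8.5, 17.7]), array([-14.9,  27.7]), array([-16. ,  16.8])]
red nub 18.675039338553496 -10.15106518381455 [ 494.6 -301.9  335.6] [ 0.3  0.4  0.5 -0.1]
```

Run:
```python
from h import *
np.set_printoptions(precision=0,suppress=True,linewidth=220)
im=np.load("av0.npz")["side"]
for z in(.12,.16,.2,.24,.28): print(z,proj("side",np.array([melt(-.011,.04,z),melt(-.008,-.008,z),melt(.008,-.008,z)])).round(1).tolist())
s=im[220:262,260:282]; 
print("cols 260..281"); 
for r in range(0,42): print(220+r,(s[r,:,2]-s[r,:,:2].max(-1)).astype(int),"|",s[r,4:16,2].astype(int))
```

```text
0.12 [[268.2, 240.8], [270.9, 252.6], [276.0, 251.7]]
0.16 [[266.8, 233.2], [269.6, 245.0], [274.7, 244.1]]
0.2 [[265.4, 225.1], [268.2, 237.0], [273.5, 236.1]]
0.24 [[263.9, 216.7], [266.7, 228.7], [272.1, 227.8]]
0.28 [[262.3, 207.9], [265.2, 220.0], [270.7, 219.0]]
cols 260..281
220 [  1   0  -2  -1   0   2   1   2   1   2  -1  -8 -16 -17 -17 -17 -18 -17 -16 -16 -17 -15] | [ 62  60  57  58  58  61  84 123 147 156 177 201]
221 [ -5  -9 -13 -11  -6   0   1   1   1   1  -8 -17 -21 -22 -20 -19 -18 -17 -18 -17 -18 -17] | [ 97  79  65  60  61  70 112 168 195 197 201 207]
222 [-17 -19 -22 -21 -16  -8  -2   1   2  -1 -13 -21 -22 -22 -20 -20 -18 -18 -18 -18 -18 -18] | [153 122  83  63  64  76 128 191 210 209 208 207]
223 [-23 -23 -23 -23 -22 -17  -6   0   2   0 -13 -23 -23 -21 -19 -19 -18 -19 -19 -19 -19 -19] | [194 165 107  69  67  77 132 190 210 209 209 208]
224 [-21 -21 -21 -21 -23 -21 -12   0   2   0 -11 -19 -23 -21 -21 -20 -20 -21 -20 -20 -19 -18] | [208 183 118  70  64  73 120 178 205 209 206 207]
225 [-20 -20 -20 -21 -22 -23 -12   1   2   2  -5 -17 -23 -22 -21 -20 -21 -20 -20 -19 -1
[... 4614 characters left out ...]
-16 -15 -17 -18 -18 -19 -10   2   2   1 -13 -23 -23 -21 -22 -17] | [208 207 207 208 207 207 207 185 123  80  76  96]
258 [-16 -17 -17 -16 -16 -15 -16 -16 -14 -15 -17 -18  -9   0   2   0 -12 -22 -22 -21 -24 -20] | [207 207 207 207 207 208 209 188 126  80  77  88]
259 [-17 -16 -15 -16 -15 -15 -15 -14 -15 -15 -15 -16  -8   2   2   1 -11 -21 -22 -22 -24 -20] | [208 206 208 208 207 210 208 189 129  82  77  86]
260 [-16 -15 -16 -15 -16 -16 -15 -15 -16 -14 -14 -14  -6   1   3   1  -6 -15 -18 -20 -21 -17] | [208 209 208 208 209 211 208 185 129  83  79  84]
261 [-16 -15 -15 -15 -14 -15 -14 -14 -15 -17 -14 -11  -2   3   2   3   0  -4  -7 -10 -11  -7] | [209 205 203 202 200 201 196 168 116  83  79  82]
```

Run:
```python
from h import *
np.set_printoptions(linewidth=220)
im=np.load("av0.npz")["top"]
print("     ",np.arange(367,394))
for r in range(208,236): print(r,im[r,367:394,1].astype(int))
big=cv2.resize(im[207:235,366:396].astype(np.float32),None,fx=20,fy=20,interpolation=cv2.INTER_LANCZOS4)
for z in np.arange(.0,.381,.02):   # post +y face edges
    for x in(-.008,.008):
        p=(proj("top",melt(x,.008,z))-[366,207]+.5)*20; cv2.circle(big,tuple(int(v) for v in p),2,(255,0,255),-1)
cv2.imwrite("pics/c5.png",np.clip(big,0,255).astype(np.uint8))
```

```text
[367 368 369 370 371 372 373 374 375 376 377 378 379 380 381 382 383 384 385 386 387 388 389 390 391 392 393]
208 [170 171 173 170 156 146 125 120 140 142 113  87 108 134 101  64  82 115 135 139 137 108  70  59  59  61  67]
209 [171 172 171 157 148 147 147 143 141 114  88  93 127 123  91  77 118 136 139 138 139 133  95  70  69  62  66]
210 [172 171 170 156 148 148 142 114  95  86  89 124 151 127  91  80 114 134 138 138 137 127  96  88 105  85  64]
211 [171 171 169 156 149 143 114  90  86  92 120 152 134  92  69  61  77 119 136 138 138 137 121  96 123 110  74]
212 [172 169 154 144 142 115  90  91 104 130 154 159 134  97  73  73  85 101 125 137 138 135 132 100  85 101  83]
213 [166 152 116  95  93  88  92 116 143 161 165 147 140 132 101  80  79  80 110 133 133 111 105  98  80  76  65]
214 [105  96  88  86  90  97 119 146 165 164 153 131 161 179 148  99  75  67  79 120 109 100 109 108  97  88  71]
215 [ 88  87  91  94 118 137 153 167 163 149 122  86  93 161 180 143  87  66  78 114 116 117 132 138 137 132 111]
216 [ 93  95 115 126 150 166 166 153 143 143 108  67  59  95 163 174 126  86 1
[... 1501 characters left out ...]
160 183 183 158]
230 [ 66  66  66  78 102  96  85  94 105 108 108 108 108 108 108 101  81  69  68  67  66  65  65 102 167 185 182]
231 [ 73  65  68  81  87  83 101 110 111 110 110 109 108 104  93  76  68  67  68  68  67  66  63  80 157 182 183]
232 [ 91  71  72  73  70  68  91 108 111 110 109 109 102  83  71  68  68  68  68  68  67  65  63  66 111 167 183]
233 [139  88  72  72  72  67  70  94 107 109 105  91  76  69  69  69  69  68  68  67  66  66  73 103 163 182 184]
234 [180 131  79  71  72  68  65  77 100 102  85  73  70  70  70  69  69  68  67  65  68  96 128 169 183 184 182]
235 [182 152  99  72  72  72  68  67  79  74  70  70  70  71  70  69  68  67  67  78 105 165 182 184 183 183 182]
```

View pics/c5.png

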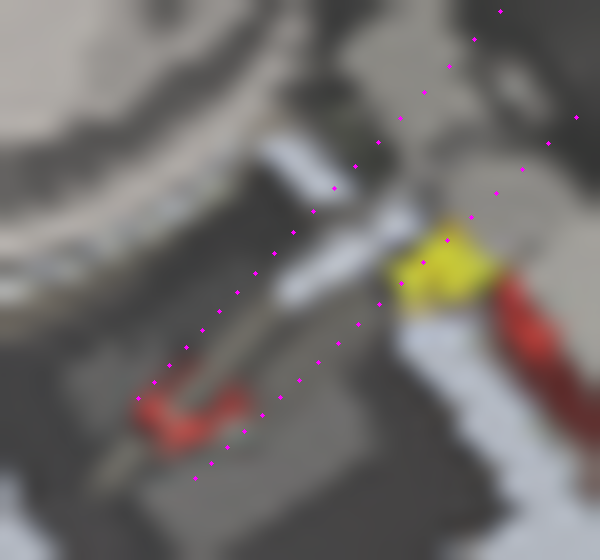

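The picture shows the scale strip as a fin: bright top face from c5 (280,300) to (420,213), vertical edge running down to (100,490). The red clip wraps its outer edge at about (185,420), and the pointer box is at (440,265). Image rays alone leave the clip height ambiguous, so I check whether a tilted finger can feel the strip and clip edge sideways.

```bash
cat >> h.py <<'E'
from scipy.spatial.transform import Rotation as Ro
def probe_pose(xm,y,z,tilt,s=1):
    """TCP pose so that the leading tip corner is at post-relative xm,y and height z; tilt from vertical (rad)"""
    my=np.r_[MY,0]; mx=np.r_[MX,0]; up=np.array([0,0,1.])
    d=-np.sin(tilt)*my-np.cos(tilt)*up; ty=s*mx; tx=np.cross(ty,d)
    lead=tx if tx@my<0 else -tx
    return melt(xm,y,z)-.07*d-.0095*lead, Ro.from_matrix(np.c_[tx,ty,d]).as_quat()
E
python3 - <<'E'
from h import *
from bench import env
for tl in(25,35,45,60):
  for s in(1,-1):
    for y,z in((.08,.23),(.035,.23),(.035,.16)):
        p,q=probe_pose(-.006,y,z,np.deg2rad(tl),s); j=env.ik(p,q); print(tl,s,y,z,p.round(3),None if j is None else np.round(j,2))
E
```

```text
25 1 0.08 0.23 [ 0.407 -0.205  0.289] [-0.62  0.24  2.05 -0.37  0.48 -0.87]
25 1 0.035 0.23 [ 0.431 -0.243  0.289] [-0.67  0.28  1.97 -0.32  0.5  -0.96]
25 1 0.035 0.16 [ 0.431 -0.243  0.219] [-0.67  0.42  2.05 -0.53  0.3  -0.73]
25 -1 0.08 0.23 [ 0.407 -0.205  0.289] [-0.62  0.24  2.05 -0.37  0.48  2.27]
25 -1 0.035 0.23 [ 0.431 -0.243  0.289] [-0.67  0.28  1.97 -0.32  0.5   2.18]
25 -1 0.035 0.16 [ 0.431 -0.243  0.219] [-0.67  0.42  2.05 -0.53  0.3   2.41]
35 1 0.08 0.23 [ 0.402 -0.196  0.282] [-0.57  0.25  2.16 -1.01  0.31 -0.2 ]
35 1 0.035 0.23 [ 0.425 -0.235  0.282] [-0.62  0.29  2.09 -0.89  0.3  -0.37]
35 1 0.035 0.16 [ 0.425 -0.235  0.212] [-0.62  0.46  2.16  4.52  0.23  0.54]
35 -1 0.08 0.23 [ 0.402 -0.196  0.282] None
35 -1 0.035 0.23 [ 0.425 -0.235  0.282] [-0.62  0.29  2.09 -0.89  0.3   2.77]
35 -1 0.035 0.16 [ 0.425 -0.235  0.212] [-0.62  0.46  2.16  4.52  0.23 -2.6 ]
45 1 0.08 0.23 [ 0.398 -0.189  0.273] [-0.51  0.32  2.26  4.32  0.39  0.81]
45 1 0.035 0.23 [ 0.421 -0.228  0.273] [-0.57  0.35  2.19  4.33  0.34  0.73]
45 1 0.035 0.16 [ 0.421 -0.228  0.203] [-0.57  0.55  2.26  3.85  0.5   1.26]
45 -1 0.08 0.23 [ 0.398 -0.189  0.273] [-0.51  0.32  2.26  4.32  0.39 -2.33]
45 -1 0.035 0.23 [ 0.421 -0.228  0.273] [-0.57  0.35  2.19  4.33  0.34 -2.41]
45 -1 0.035 0.16 [ 0.421 -0.228  0.203] [-0.57  0.55  2.26  3.85  0.5  -1.88]
60 1 0.08 0.23 [ 0.393 -0.181  0.257] [-0.42  0.53  2.4   3.84  0.88  1.42]
60 1 0.035 0.23 [ 0.417 -0.22   0.257] [-0.5   0.53  2.33  3.78  0.81  1.38]
60 1 0.035 0.16 [ 0.417 -0.22   0.187] [-0.5   0.77  2.37  3.67  1.05  1.57]
60 -1 0.08 0.23 [ 0.393 -0.181  0.257] [-0.42  0.53  2.4   3.84  0.88 -1.72]
60 -1 0.035 0.23 [ 0.417 -0.22   0.257] [-0.5   0.53  2.33  3.78  0.81 -1.76]
60 -1 0.035 0.16 [ 0.417 -0.22   0.187] [-0.5   0.77  2.37  3.67  1.05 -1.57]
```

```bash
cat > probe.py <<'E'
from h import *
from bench import env
TL=np.deg2rad(25); XM=.002
def yz(pos):
    p0,_=probe_pose(XM,0,0,TL); d=pos-p0; return d[:2]@MY*1e3, d[2]*1e3
def touch(z,y0,y1=.024):
    p,q=probe_pose(XM,y0,z,TL); env.move_straight(p,feed=.12)
    p,_=probe_pose(XM,y1,z,TL); c=env.move_straight(p,feed=.025,contact_N=1.5); o=env.observe()
    print(c,"y,z",np.round(yz(o["position"]),2),"F",o["force"].round(1),"t",round(o["t"],2),flush=True)
    y=yz(o["position"])[0]/1e3; p,_=probe_pose(XM,y+.007,z,TL); env.move_straight(p,feed=.12); return c,y
E
python3 - <<'E'
from probe import *
env.grip(0.0,20)
p,q=probe_pose(XM,.10,.32,TL); env.move_pose(p,q)
p,q=probe_pose(XM,.07,.215,TL); env.move_straight(p,feed=.2); print(env.observe()["t"])
c,y=touch(.205,.055)
for z in(.190,.175): c,y=touch(z,y+.010)
E
```

```text
21.3833
True y,z [ 47.82 204.55] F [0.2 0.4 0.6] t 22.23
True y,z [ 47.68 189.63] F [0.1 1.2 0. ] t 23.39
True y,z [ 47.56 174.68] F [-0.8  0.3 -0.5] t 24.55
```

Run:
```python
from probe import *
y=.0477
for z in(.160,.1825,.197,.215): touch(z,y+.007)
```

```text
True y,z [ 47.43 159.76] F [0.  0.3 0.7] t 25.62
True y,z [ 47.27 181.62] F [-0.8 -0.2  1.1] t 26.76
True y,z [ 47.03 196.13] F [-0.7  0.4  1.3] t 27.84
True y,z [ 49.03 214.02] F [-0.2 -0.2  0.4] t 28.9
```

Run:
```python
from probe import *
for z in(.2095,.222,.2285,.235): touch(z,.0545)
```

```text
True y,z [ 48.25 208.93] F [-0.1  0.1 -0. ] t 29.92
True y,z [ 48.75 221.1 ] F [0.8 0.2 0.5] t 30.93
True y,z [ 46.36 227.74] F [-0.1  1.  -0.5] t 32.0
True y,z [ 46.23 234.27] F [-0.3  0.5 -0.8] t 33.07
```

The clip is found: its face protrudes 2 mm from z of about 210 to 224 mm, so the mark is at about 0.217 m. Next I feel the pointer tip height the same way, beside the strip.

Run:
```python
import probe
from probe import *
p,_=probe_pose(XM,.095,.25,TL); env.move_straight(p,feed=.25)
probe.XM=-.027
p,_=probe_pose(probe.XM,.075,.312,TL); env.move_straight(p,feed=.25); print(env.observe()["t"])
touch(.312,.045,.0205)
touch(.321,.042,.0205)
```

```text
34.075
False y,z [ 20.66 311.93] F [-0.3  0.2 -0.1] t 35.61
False y,z [ 20.69 320.93] F [ 0.1  0.3 -0.3] t 37.16
```

Run:
```python
import probe
from probe import *
probe.XM=-.025
c,y=touch(.290,.036,.0205)
```

```text
False y,z [ 20.55 289.9 ] F [0.4 0.7 0.3] t 38.59
```

The pointer didn't register by touch. The camera geometry puts it at the collar's centre, z of about 0.316 m, so the push is about 98 mm. Now I go to the finger rest and find its parked height.

Run:
```python
import probe
from probe import *
from bench import eyes
p,_=probe_pose(-.027,.085,.36,TL); env.move_straight(p,feed=.3)
q=qd(YAW-np.pi/2); G=melt(-.097,.0005,0)[:2]
env.move_pose([*G,.43],q); env.grip(.087,20)
t0=env.observe()["t"]
c=env.move_straight([*G,.335],feed=.05,contact_N=2.5); o=env.observe()
print(t0,c,o["position"],"tip z",o["position"][2]-.07,o["force"].round(2),o["wrist_torque"].round(2),o["t"])
d=eyes.get_image("top"); s=eyes.get_image("side")
cv2.imwrite("pics/t6.png",d["image"]); cv2.imwrite("pics/s6.png",s["image"])
```

```text
41.9167 True [ 0.38983454 -0.352208    0.35715871] tip z 0.28715870833564366 [0.25 0.59 3.  ] [-0.2   0.02  0.07] 43.2333
```

Run:
```python
from h import *
np.set_printoptions(precision=1,suppress=True,linewidth=200)
av=np.load("av0.npz"); s=av["side"]
print("side cols 262..281")
for r in range(206,222): print(r,s[r,262:282,1].astype(int))
for h in(.0135,.0155,.018):
    for nm,z in(("bot",.286),("top",.349)):
        print(h,nm,"top-cam x=-18,-5,+8,18:",[proj("top",melt(x-.0023,h,z)).round(1).tolist() for x in(-.018,-.005,.008,.018)])
    print("  side right edge bot/top front",proj("side",np.array([melt(.018-.0023,-h,.286),melt(.018-.0023,-h,.349)])).tolist())
im=av["top"]; print("top R,G rows 204-222, cols 380..398")
for r in range(203,223): print(r,im[r,380:400,1].astype(int))
```

```text
side cols 262..281
206 [ 76  72  70  72  72  74  76  76  76  62  45  64 135 197 214 214 212 213 213 204]
207 [ 77  78  76  76  78  80  81  84  83  69  49  56 127 197 215 213 214 212 210 189]
208 [ 83  83  84  84  84  85  86  87  84  76  58  58 123 193 214 211 209 209 201 163]
209 [ 90  86  87  85  84  85  84  83  84  75  61  55 109 174 198 196 194 195 175 124]
210 [ 91  83  80  79  79  75  73  75  69  68  60  50  76 130 161 170 174 175 153  96]
211 [ 81  73  71  67  65  63  63  61  60  60  56  45  47  76 117 150 166 166 150 103]
212 [ 65  61  60  58  60  59  56  57  60  59  57  47  38  51  94 140 163 167 155 124]
213 [ 57  56  58  57  59  58  57  58  58  58  56  49  40  47  81 124 145 148 138 119]
214 [ 55  55  57  58  56  57  58  58  57  58  57  49  42  44  63  90 106 105  97  85]
215 [56 59 58 58 59 57 58 58 57 59 58 53 48 47 55 71 86 93 93 90]
216 [ 56  56  58  55  55  60  57  57  57  58  58  58  66  81  91 107 130 149 156 155]
217 [ 59  58  57  55  58  57  55  55  57  57  57  65 103 142 160 169 184 197 205 202]
218 [ 62  55  56  55  57  57  58  57  57  56  57  73 129 186 205 206 
[... 2274 characters left out ...]
 56  56  63]
215 [161 180 143  87  66  78 114 116 117 132 138 137 132 111  78  56  53  55  65 105]
216 [ 95 163 174 126  86 113 118 101 122 137 139 139 139 136 114  80  65  82 108 146]
217 [ 62  90 103 106 117 155 143 106 122 136 138 138 139 139 139 124 117 145 157 159]
218 [ 60  75 112 134 148 179 160 132 146 145 141 140 140 143 153 158 159 160 160 159]
219 [ 76 109 159 186 167 127 126 178 194 175 154 137 129 148 158 160 161 162 160 159]
220 [128 168 187 168 121 124 179 187 196 193 158 116 143 158 160 160 160 160 161 160]
221 [175 165 131 109  90 100 174 162 174 153  96  73 127 155 161 161 160 160 160 160]
222 [120 106  98 100  99 101 155 154 137 121  81  55  79 134 158 161 160 159 159 159]
```

Run:
```python
from h import *
np.set_printoptions(precision=1,suppress=True,linewidth=200)
def sol(n,p,y0=None,z=None):
    g=(lambda v:melt(v[0],y0,v[1])) if z is None else (lambda v:melt(v[0],v[1],z))
    return least_squares(lambda v:proj(n,g(v))-p,[0,.1]).x*1e3
for h in(.014,.016,.018,.02,.022):
    zt=sol("side",[268,210.2],y0=-h)[1]; zb=sol("side",[268,220.2],y0=-h)[1]
    print("h",h,"front ztop",zt,"zbot",zb,"mid",(zt+zb)/2,"| top-cam +y top edge z:",sol("top",[384,211],y0=h)[1],sol("top",[385.5,213.2],y0=h)[1],
     "| ptr base z:",sol("top",[388,217.8],y0=h)[1],sol("top",[390,220],y0=h)[1])
print("ptr tip y at z .295..32",[sol("top",[385.4,220.7],z=z)[1] for z in(.295,.30,.305,.31,.315)])
```

```text
h 0.014 front ztop 325.9713719888718 zbot 283.85375271381054 mid 304.9125623513412 | top-cam +y top edge z: 301.35323872321004 300.77404998473713 | ptr base z: 293.3870147179536 297.66795095622564
h 0.016 front ztop 328.18862047980974 zbot 286.1798262169049 mid 307.18422334835736 | top-cam +y top edge z: 310.2700704910957 309.69557811789406 | ptr base z: 302.368440797306 306.6146649651453
h 0.018 front ztop 330.4058689707478 zbot 288.50589971999926 mid 309.45588434537353 | top-cam +y top edge z: 319.1869022589812 318.6171062510525 | ptr base z: 311.3498668766586 315.5613789740658
h 0.02 front ztop 332.62311746168564 zbot 290.8319732230939 mid 311.72754534238976 | top-cam +y top edge z: 328.10373402686645 327.5386343842127 | ptr base z: 320.33129295600963 324.50809298298896
h 0.022 front ztop 334.84036595262376 zbot 293.15804672618833 mid 313.99920633940604 | top-cam +y top edge z: 337.02056579475317 336.4601625173715 | ptr base z: 329.3127190353632 333.4548069919119
ptr tip y at z .295..32 [np.float64(24.449985814708572), np.float64(25.517777915229733), np.float64(26.585570015750765), np.float64(27.65336211627172), np.float64(28.721154216792854)]
```

Run:
```python
from h import *
np.set_printoptions(precision=1,suppress=True,linewidth=200)
im=np.load("av0.npz")["side"]
for dx in(-.0028,-.001):
    P=np.array([melt(x+dx,-.05,.287) for x in(-.115,-.081)]+[melt(x+dx,.05,.287) for x in(-.115,-.081)]); print("pred -y corners (col,row)",proj("side",P).tolist())
print("cols 224..242, G")
for r in range(219,240): print(r,im[r,224:243,1].astype(int))
```

```text
pred -y corners (col,row) [[226.98700279315145, 236.3100461779648], [239.3443864124286, 234.219857574846], [225.2906229044787, 209.75787900556605], [236.96280241643035, 207.87493507391386]]
pred -y corners (col,row) [[227.64338772432276, 236.1990413670582], [239.99618565102708, 234.10958768983443], [225.91049898541337, 209.6578807740709], [237.57858591929778, 207.77559802677487]]
cols 224..242, G
219 [43 39 32 31 28 30 31 29 28 31 29 30 29 30 29 31 29 30 31]
220 [46 42 32 30 30 28 28 30 31 29 30 29 31 31 30 31 30 31 32]
221 [46 42 37 30 28 30 29 28 29 31 31 31 31 30 32 33 36 39 43]
222 [47 45 38 29 31 29 28 27 31 33 28 30 30 33 39 48 53 60 64]
223 [46 48 40 35 31 31 30 30 32 30 32 31 30 35 47 62 72 75 79]
224 [46 46 45 44 38 29 31 32 30 31 34 32 36 40 50 65 71 72 70]
225 [48 48 54 60 45 33 32 34 34 33 34 36 40 41 51 60 60 56 56]
226 [46 48 62 73 56 38 36 40 39 38 38 39 42 46 59 64 54 48 46]
227 [45 48 64 77 58 38 40 40 40 42 43 42 45 50 64 67 55 45 45]
228 [46 45 58 72 58 44 41 40 41 41 43 42 43 48 62 71 58 43 49]
229 [47 47 56 69 64 49 42 40 43 42 40 42 42 42 62 75 60 47 62]
230 [47 46 55 65 67 52 42 42 42 39 41 40 39 43 63 77 61 48 86]
231 [ 47  46  53  62  63  49  40  40  41  38  44  43  42  46  68  77  60  63 120]
232 [ 45  47  48  58  60  48  44  46  50  54  58  66  69  71  85  85  71  98 156]
233 [ 47  45  47  58  69  65  62  70  73  78  90 100 102 100  98  87  91 144 188]
234 [ 46  45  45  62  85  88  93  93  93  93  99 108 106 101  87  83 117 176 206]
235 [ 48  45  46  63  86  93  97  94  87  77  76  77  73  67  61  84 144 195 213]
236 [ 45  47  46  57  66  70  71  65  59  56  50  50  47  45  60 112 173 207 213]
237 [ 47  47  47  48  49  53  50  48  47  46  47  46  45  55  96 150 196 212 212]
238 [ 48  48  47  48  46  47  46  45  47  47  48  45  49  80 140 185 209 214 212]
239 [ 47  46  46  49  47  49  47  48  49  48  46  45  58 111 175 207 213 213 211]
```

The rest is at z = 0.287 m parked. Combining the collar edges and touch data gives a parked pointer at about 0.320 m and the mark at about 0.2175 m, so I push 102 mm and check the travel with the pointer pixel.

Run:
```python
from h import *
from bench import env,eyes
G=melt(-.097,.0005,0)[:2]
env.move_straight([*G,.3572-.102],feed=.06); env.sleep(.3); o=env.observe()
print(o["position"],o["force"].round(2),o["t"])
im=np.mean([eyes.get_image("top")["image"].astype(float) for _ in range(4)],0); cv2.imwrite("pics/t7.png",im.astype(np.uint8)); np.save("t7.npy",im)
try:
    mk,_=wc(im,"R",(369,380,222,233)); pt,m=wc(im,"Y",(374,392,214,233)); print("mark",mk,"ptr",pt,m.sum())
except Exception as e: print(e)
p0=np.array([387.7,220.0])
for z in(.31,.32):
    X=onz("top",p0,z); print(z,"expected ptr px",proj("top",X-[0,0,.102]))
print(env.observe()["t"])
```

```text
[ 0.38992485 -0.35228668  0.25525815] [-1.4  -0.22  4.19] 45.4833
mark [374.20606061 227.33939394] ptr [381.79839051 225.45743329] 295.125
0.31 expected ptr px [381.91797289 225.36009973]
0.32 expected ptr px [381.86897766 225.4055217 ]
45.6833
```

Run:
```python
from h import *
im=np.load("t7.npy")
cv2.imwrite("pics/c7.png",np.clip(cv2.resize(im[207:235,366:396].astype(np.float32),None,fx=20,fy=20,interpolation=cv2.INTER_LANCZOS4),0,255).astype(np.uint8))
```

```text
(no output)
```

View pics/c7.png

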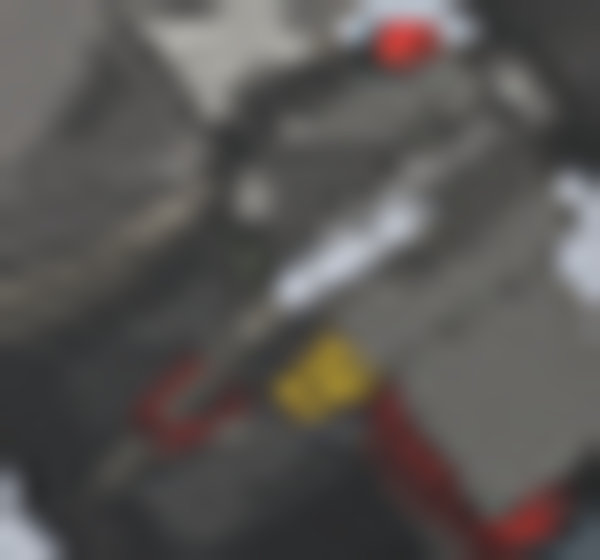

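The pointer (325,375 in the zoom) now sits right beside the clip's arm end (245,400), as modelled. The lever is still open and the clip hasn't moved. Squeezing next.

Run:
```python
from h import *
from bench import env,eyes
g=env.grip(0.0,25); env.sleep(.5); o=env.observe()
print(g,o["position"],o["finger_gap"],o["grasp_force"],o["force"].round(2),o["t"])
im=np.mean([eyes.get_image("top")["image"].astype(float) for _ in range(4)],0)
print("mark",wc(im,"R",(369,380,222,233))[0],"ptr",wc(im,"Y",(374,392,214,233))[0]); cv2.imwrite("pics/t8.png",im)
```

```text
False [ 0.38937384 -0.35192071  0.25492787] 0.02328077103378983 25.74263789712859 [-5.25 -0.72  2.95] 47.25
mark [374.27380952 227.36309524] ptr [381.72412318 225.54662104][ WARN:0@13.215] global loadsave.cpp:1063 imwrite_ Unsupported depth image for selected encoder is fallbacked to CV_8U.
```

Run:
```python
from bench import env
print(env.hand_in())
```

```text
the job is handed in; nothing more can be done
None
```

The job is handed in at about 47 s with the lid flat on the clear table and the lever squeezed shut (gap 23 mm, about 26 N); the pointer was set by a 102 mm push estimated from touch and camera geometry, and I could not confirm it is within 5 mm of the mark.

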